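Shut and lock the belt cover of an edge sander

TASK

The belt on the blue edge sander has just been changed. With the fingertips, push the raised belt cover down until it is fully shut, then set a fingertip in the slot of each of its two quarter-turn fasteners and turn it clockwise (seen from above) a full quarter turn to its stop, so that the cover is locked. Only push and turn: do not swing the cover up wide open, and leave the loose things on the sander and the bench where they are.

Things in the scene. Friction and masses are not known exactly. Their poses are not given: they have to be found in the camera images.
- sander: Blue bench edge sander, fixed to the bench, 460 mm long, 420 mm deep: a 100 mm high belt stands on edge round two upright drums; grey work table in front (robot side), 85 mm above the bench; motor behind. Origin: on the bench surface, in the middle of the belt loop. Its x points from work table to motor (away from the robot), y lengthways to the left as seen from the robot, z up.
- cover (a joint): Angle of the hinged blue belt cover in rad: 0 = shut and level, growing as its front edge rises (starts at 0.3 to 0.6). The hinge is stiff: the cover stays where it is left, and 2 to 7 N straight down near the front edge lowers it to a firm stop at 0. It can shut only with both fasteners unlocked.
- cover_edge (a point): Middle of the cover's front (free) edge, on its top face; turns with the cover. The cover is a flat steel tray 137 mm deep from hinge to front edge, 456 mm long, plate 6 mm thick, 22 mm skirt. Axes as the sander's when shut (x from front edge to hinge, z out of the top face). The face is bare for 40 mm either side of the middle. Shut, this point is 206 mm above the bench.
- cover_hinge (a point): Point on the cover's hinge line, at the middle of its length: x +75 mm, z 200 mm in the sander's frame; 137 mm behind the front edge and 6 mm below the plane of the cover's top face. The hinge line runs along the sander's y.
- latch_left (a joint): Angle of the left fastener (sander +y side) in rad: 0 = unlocked, slot front to back (along the cover's x); grows clockwise seen from above to a firm stop at 1.571 = locked, slot lengthways along the cover. Takes 0.1 to 0.15 N m, stays where left, starts at 0 to 0.3. A cam tongue on its shaft swings under a fixed keeper; turned while the cover is up, it blocks the cover from shutting.
- latch_left_slot (a point): Centre of the floor of the left fastener's slot, on its axis. A round grey metal dial 76 mm across, 15 mm high on the cover, with an open finger slot across its middle, 68 long, 30 wide, 12 mm deep, closed at both ends by a 4 mm rim. x: along the slot, turning with the dial; z: up. 83 mm in front of the hinge, 85 mm left of the cover's middle; shut, slot floor 209.5, rim 221.5 mm above the bench.
- latch_right (a joint): Angle of the right-hand quarter-turn fastener (sander -y side), the same as the left one: 0 = unlocked, slot front to back; clockwise from above to the stop at 1.571 = locked, slot lengthways.
- latch_right_slot (a point): Centre of the floor of the right fastener's slot, on its axis; same dial and axes as the left one, 85 mm right of the cover's middle.
- offcut: Bystander: pale wooden offcut 50 x 110 x 22 mm lying on the sander's work table. Origin at the middle of its underside.
- stick: Bystander: tan rubber belt-cleaning stick 35 x 110 x 32 mm lying on the sander's work table. Origin at the middle of its underside.
- screwdriver: Bystander: screwdriver lying on the bench to the right of the sander.
- wrench: Bystander: open-ended spanner lying on the bench to the right of the sander.
- jar: Bystander: glass jar 68 mm across, 85 mm high, standing on the bench at the left.
- tape: Bystander: roll of tape 104 mm across, 25 mm high, lying on the middle of the sander's work table.
- can: Bystander: can 60 mm across, 130 mm high, standing on the bench at the left.

How it is judged:
On the way, in this order (a step that is already met when the one before it is completed fails the run):
1. the cover is pushed fully shut while both fasteners are still unlocked (value of joint cover below 0.05 rad and value of joint each of latch_left, latch_right below 0.8 rad), for 0.2 s.
2. both fasteners are turned to their stops with the cover shut (value of joint cover below 0.03 rad and value of joint each of latch_left, latch_right above 1.4 rad), for 0.2 s.
At the end, for the whole second after the job is handed in: The cover is shut (within 0.03 rad, 4 mm at its front edge) and both fasteners stand at their locked stops (within 0.17 rad, about 10 degrees) (all of step 2); the robot touches nothing.
It fails at once if the cover is swung up wide open (beyond 0.7 rad) (value of joint cover above 0.7 rad).
It fails at once if the offcut, the stick or the tape on the sander is pushed or lifted more than 25 mm away (distance of any of offcut, stick, tape from where it was at the start of the episode above 0.025 m).
It fails at once if a loose thing on the bench is pushed or lifted more than 25 mm away (distance of any of screwdriver, wrench, jar, can from where it was at the start of the episode above 0.025 m).
It also fails if it takes over 72 s, if anything falls off the work surface, if the arm or the gripper's body presses on something with over 40 N, if the wrist force passes 120 N, or if a joint passes its speed limit or range.

ROBOT

A 6-joint arm with a two-finger parallel gripper is mounted at the origin on the work surface. World frame = base frame: x ahead of the robot, y to its left, z up, the work surface at z = 0. Lengths are in m, angles in rad, forces in N, time in s.
With the tool pointing down it reaches from about 0.425 to 0.95 m from the base axis. Payload 14.7 kg.
Tool frame: the origin (TCP) lies midway between the tips of the shut fingers; the grasp point (between the pads) lies 19 mm behind it (bot.grasp_offset is the distance from the TCP to the grasp point, in m); z points along the fingers, y is the line along which they close (so a half turn about z gives the same grasp; the last joint's range is limited). The gripper opens to 85 mm and grips with 20 to 120 N. Pads are 22 mm wide; open, the fingers measure 114 mm over their backs; the gripper's body (76 mm by 85 mm) begins 54 mm behind the grasp point. The pads swing forward as they close: fully open they stand 13 mm farther back than shut.
Start: joints at [-1.341, 0.48, 1.596, -0, 1.065, -0.047], TCP at [0.178, -0.625, 0.2] pointing down, gripper open.
Joint ranges: [-2.75, 2.75], [-0.82, 2.05], [0.23, 2.67], [-1.56, 4.7], [0.09, 2.69], [-2.92, 2.92]. Speed limits (rad/s): [1.89, 1.89, 2.39, 3.01, 3.01, 3.01].

INTERFACE

Orientations are given as a 3x3 rotation matrix whose columns are the frame's x, y, z axes.
In Python, from plant import bot gives the robot as it stands. The module is installed in compiled form; this text tells all that it offers.
- The arm moves only by the shell command python3 -m pendant 'ROWS' [FORCE]. ROWS is JSON, a list of rows, each a list of 3 entries, a list of its own where there are three numbers: the shift along the tool's x, y, z in units of 50 mm (1.0 is 50 mm), then the turn, a rotation vector about the tool's x, y, z in units of 8 degrees (1.0 is 8 degrees), then the finger opening in mm, from 0 to 85.4. In form: [[[x, y, z], [wx, wy, wz], jaw], ...]. A call has 1 to 5 rows; each row is the pose to reach, as a shift and turn from the pose commanded when the call began, along the tool's axes at that moment; what a row does not reach only later rows make up. A row lasts 1/8 s, in which the tool goes at most 62.5 mm and 10.7 degrees, less where a joint would pass 70% of its speed; a pose out of reach is approached as far as the arm can. A call with a gripper value outside its range is refused whole. The fingers move at their own pace and stop on an object; FORCE is the grip in N (left out, the last holds). Time passes only in rows, so rows that repeat a pose let the fingers close. It gives the time, the measured TCP pose, the force, the opening and the grip force at its end, in the units of the state.
- bot.get_state(): the state, without advancing time (a new reading comes with each control period).
- bot.read_camera(name): name is "side" or "top" or "wrist"; returns a dict with "color" (400x640x3 uint8, red, green, blue), "range_z" (400x640 float32, m along the optical axis (not along the pixel's ray), 0 where there is no reading), "K" (3x3 intrinsics, pixels), "position" and "attitude" of the camera in the world; the wrist camera has in their place "T_tool_cam" (4x4, takes a point from camera to tool coordinates, whose origin is the TCP and whose axes are the flange's). Camera axes: x right, y down, z forward; pixel columns grow to the right and rows downward; lengths in m; the calibration is good to about 2 mm. A picture is of the moment at which its call begins: read the wrist's pose just before it.
- bot.hand_in(): hands the job in; it is judged then, once.
The state is a dict: "time": time; "joint_pos": joint angles; "dq": joint speeds; "joint_torque": joint torques, N m; "eef_pos": TCP position; "tool_rot": TCP orientation; "force": force on the tool from outside, world axes, zero at the start; "torque": the same for the moment, N m; "grip_width": finger opening in m; "gripper_force": force on a finger pad.
Only numpy, scipy, OpenCV 4.12 (cv2) and the standard library are available. Lean on these libraries where they do the work, as an engineer would, in place of code of your own. Each camera call takes 0.05 s, during which the arm holds its last target. There are 200 camera calls.

## Working session

There is one attempt and no reset: what is moved stays moved. The work goes in short steps, Python scripts to look and compute and a shell command to move; the robot and the scene stay as the last step left them, time stands still between calls to the robot, and variables do not carry over. Pictures are saved under pics/ and viewed, at most 10 in all, crops included, and the job is handed in when it is done.

```bash
mkdir -p pics
cat > h.py <<'E'
from plant import bot
import numpy as np, cv2
def cloud(c, pose=None):
    K=c["K"];z=c["range_z"];v,u=np.mgrid[:z.shape[0],:z.shape[1]]
    p=np.stack([(u-K[0,2])/K[0,0]*z,(v-K[1,2])/K[1,1]*z,z],-1)
    if "position" in c:
        R=np.array(c["attitude"]);t=np.array(c["position"])
    else:
        T=c["T_tool_cam"];Rt,tt=pose;R=Rt@T[:3,:3];t=Rt@T[:3,3]+tt
    w=p@R.T+t; w[z<=0]=np.nan
    return w
def snap(name):
    s=bot.get_state();c=bot.read_camera(name)
    return c,cloud(c,(np.array(s["tool_rot"]),np.array(s["eef_pos"])))
E
python3 - <<'E'
from h import *
for n in("top","side"):
    c,w=snap(n);cv2.imwrite(f"pics/{n}0.png",c["color"][...,::-1]);np.save(f"{n}0.npy",w)
    print(n,c["position"],np.array(c["attitude"]).round(2).tolist() if np.array(c["attitude"]).size==9 else c["attitude"])
s=bot.get_state();print({k:np.round(v,3).tolist() for k,v in s.items()})
E
```

```text
top [ 0.44783541 -0.013587    1.65654902] [[-0.02, -1.0, 0.04], [-1.0, 0.02, -0.02], [0.02, -0.04, -1.0]]
side [0.48157575 0.81233346 1.01679562] [[-1.0, -0.06, 0.04], [-0.07, 0.71, -0.7], [0.02, -0.7, -0.72]]
{'time': 0.1, 'joint_pos': [-1.341, 0.481, 1.597, 0.0, 1.065, -0.047], 'dq': [-0.002, -0.0, -0.001, 0.001, 0.002, -0.001], 'joint_torque': [0.001, -95.226, -43.104, -0.0, 0.005, 0.0], 'eef_pos': [0.178, -0.625, 0.199], 'tool_rot': [[0.962, 0.273, -0.0], [0.273, -0.962, 0.001], [0.0, -0.001, -1.0]], 'force': [-0.309, 0.064, -0.261], 'torque': [0.021, -0.026, -0.002], 'gripper_force': 0.0, 'grip_width': 0.085}
```

View pics/top0.png

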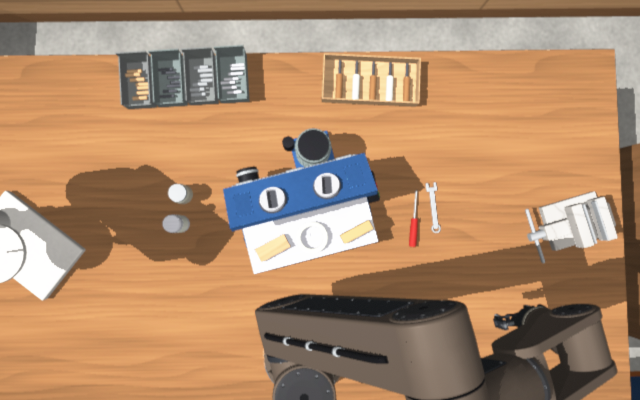

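View pics/side0.png

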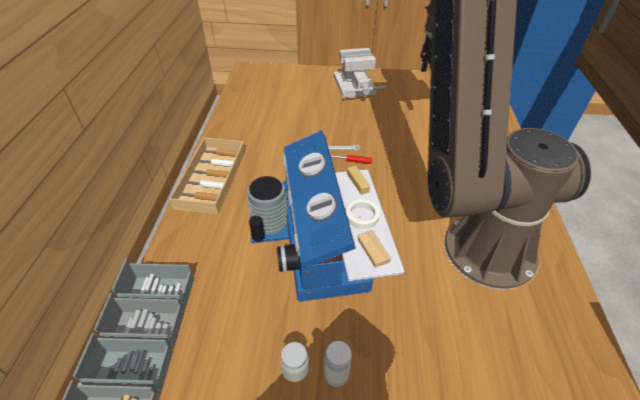

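The top view shows the blue cover from (225,190) to (378,195), with the dials at (272,198) on the left and (327,184) on the right. The work table in front carries the tape at (316,236), the offcut and the stick. The side view shows the cover raised.

```bash
cat > fit.py <<'E'
from h import *
def fit(c,w,box):
    hsv=cv2.cvtColor(c["color"],cv2.COLOR_RGB2HSV)
    m=(hsv[...,0]>100)&(hsv[...,0]<125)&(hsv[...,1]>120)&np.isfinite(w[...,2])&(w[...,2]>.19)
    r=np.zeros_like(m);r[box[0]:box[1],box[2]:box[3]]=1
    P=w[m&r]
    rng=np.random.default_rng(0);best=None
    for _ in range(400):
        a=P[rng.choice(len(P),3,False)];n=np.cross(a[1]-a[0],a[2]-a[0])
        if np.linalg.norm(n)<1e-5:continue
        n/=np.linalg.norm(n)
        if abs(n[2])<.7:continue
        i=abs((P-a[0])@n)<.004
        if best is None or i.sum()>best.sum():best=i
    Q=P[best];o=Q.mean(0);n=np.linalg.svd(Q-o)[2][2];n*=np.sign(n[2])
    ang=np.arccos(n[2]);
    # rectangle in plan
    (cx,cy),(a,b),th=cv2.minAreaRect(Q[:,:2].astype(np.float32))
    bx=cv2.boxPoints(((cx,cy),(a,b),th))
    return Q,o,n,ang,(cx,cy),(a,b),th,bx
E
python3 - <<'E'
from fit import *
c,w=snap("top")
Q,o,n,ang,ce,sz,th,bx=fit(c,w,(140,240,215,390))
print(len(Q),o.round(4),n.round(3),"ang",ang,"yaw from n",np.arctan2(-n[1],-n[0]),ce,sz,th);print(bx.round(4), Q[:,2].min(),Q[:,2].max())
for (u,v) in((272,198),(327,184)):
    R=w[v-14:v+14,u-14:u+14].reshape(-1,3);d=(R-o)@n
    k=(d>.008)&(d<.025);(x,y),r=cv2.minEnclosingCircle(R[k][:,:2].astype(np.float32));print(u,v,R[k].mean(0).round(4),x,y,r,np.median(d[k]),k.sum())
# tape, motor heights
for nm,(u,v) in dict(tape=(307,236),off=(272,246),stick=(356,232),motor=(314,145)).items():print(nm,w[v,u].round(3))
E
```

```text
3914 [0.5578 0.0052 0.2329] [0.388 0.093 0.917] ang 0.4103074950366774 yaw from n -2.905122079663003 (0.557064414024353, 0.004557430744171143) (0.12828657031059265, 0.45410671830177307) 13.643081665039062
[[ 0.4412  0.2101]
 [ 0.5483 -0.2312]
 [ 0.673  -0.201 ]
 [ 0.5658  0.2403]] 0.2010813112491996 0.2634448633418711
272 198 [0.5302 0.0858 0.2526] 0.537893533706665 0.08820406347513199 0.04384395852684975 0.015072913108635516 298
327 184 [ 0.5708 -0.0791  0.2523] 0.5766055583953857 -0.07963696867227554 0.04237503558397293 0.015042099820707722 287
tape [ 0.414 -0.018  0.086]
off [0.384 0.098 0.111]
stick [ 0.425 -0.179  0.119]
motor [ 0.704 -0.045  0.18 ]
```

```bash
cat > go.py <<'E'
# usage: go.py x y z yaw(of tool y, rad): prints tool-axis shift (units) and turn (units), tool assumed to end pointing down
import sys;from h import *
from scipy.spatial.transform import Rotation as Ro
s=bot.get_state();R=np.array(s["tool_rot"]);p=np.array(s["eef_pos"])
x,y,z,a=map(float,sys.argv[1:5])
Y=np.array([np.cos(a),np.sin(a),0]);Z=np.array([0,0,-1.]);T=np.c_[np.cross(Y,Z),Y,Z]
print("t",s["time"],"p",p.round(4),"yaw",np.arctan2(R[1,1],R[0,1]).round(3),"q",np.round(s["joint_pos"],2),"F",np.round(s["force"],1))
print("shift",(R.T@(np.array([x,y,z])-p)/.05).round(2),"turn",(np.degrees(Ro.from_matrix(R.T@T).as_rotvec())/8).round(2))
E
python3 -m pendant '[[[0.3,-0.3,-1.1],[0,0,-1.2],40],[[0.9,-0.95,-2.1],[0,0,-2.4],20],[[1.6,-1.7,-2.8],[0,0,-3.6],0],[[2.4,-2.5,-3.3],[0,0,-4.8],0],[[3.2,-3.4,-3.4],[0,0,-6],0]]'
python3 go.py 0.508 -0.0075 0.36 0.2375
```

```text
time: 0.78
eef_pos: [0.2857, -0.4178, 0.3714]
tool_rot: [[0.436, 0.9, 0.001], [0.9, -0.436, -0.002], [-0.001, 0.002, -1.0]]
force: [1.1, 0.3, -0.9]
grip_width: 0.0
gripper_force: 0.0
t 0.775 p [ 0.2857 -0.4178  0.3714] yaw -0.451 q [-1.03  0.13  1.67  0.    1.33 -0.58] F [ 1.1  0.3 -0.9]
shift [9.32 0.42 0.22] turn [ 0.01  0.02 -4.93]
```

```bash
python3 -m pendant '[[[1,0,0.0],[0,0,-1],0],[[2.1,0.1,0.1],[0,0,-2],0],[[3.2,0.1,0.1],[0,0,-3],0],[[4.3,0.2,0.2],[0,0,-4],0],[[5.4,0.2,0.2],[0,0,-4.9],0]]' >/dev/null
python3 go.py 0.508 -0.0075 0.33 0.2375
```

```text
t 1.4 p [ 0.4132 -0.179   0.3595] yaw 0.232 q [-0.48  0.05  1.79  0.    1.3  -0.71] F [0.5 0.3 0.6]
shift [2.9  2.63 0.59] turn [-0.   -0.   -0.04]
```

```bash
python3 -m pendant '[[[0.8,0.7,0.1],[0,0,0],0],[[1.6,1.4,0.3],[0,0,0],0],[[2.3,2.1,0.5],[0,0,0],0],[[2.9,2.6,0.6],[0,0,0],0],[[2.9,2.6,0.6],[0,0,0],0]]' >/dev/null
python3 go.py 0.508 -0.0075 0.256 0.2375
python3 - <<'E'
from fit import *
c,w=snap("wrist");cv2.imwrite("pics/w1.png",c["color"][...,::-1])
print(w[200,320],np.nanmin(w[...,2]))
E
```

```text
t 2.025 p [ 0.507  -0.0079  0.329 ] yaw 0.231 q [-0.08  0.16  1.74  0.    1.24 -0.31] F [-0.2 -1.6 -0.1]
shift [0.   0.02 1.46] turn [-0.01 -0.01 -0.05]
[ 0.50539902 -0.01046501  0.25934072] -0.40813598572633436
```

View pics/w1.png

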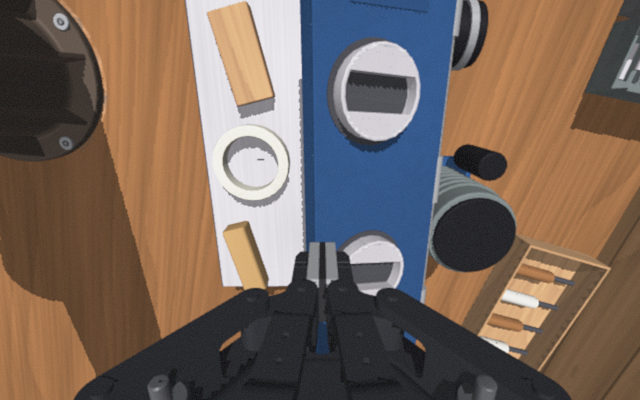

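The wrist view shows the shut fingertips at (322,245), just inside the cover's front edge at column 303. The left dial is at (376,92) and the right dial at (372,265). The fingers are over bare plate, so I'm pressing down now.

```bash
python3 -m pendant '[[[0,0,0.7],[0,0,0],0],[[0,0,1.2],[0,0,0],0],[[0,0,1.5],[0,0,0],0],[[0,0,1.6],[0,0,0],0],[[0,0,1.7],[0,0,0],0]]' | grep -E 'eef|force:'
python3 -m pendant '[[[0,0,0.15],[0,0,0],0],[[0,0,0.3],[0,0,0],0],[[0,0,0.45],[0,0,0],0],[[0,0,0.55],[0,0,0],0],[[0,0,0.6],[0,0,0],0]]' | grep -E 'eef|force:'
python3 go.py 0.508 -0.0075 0.206 0.2375
```

```text
eef_pos: [0.507, -0.0104, 0.2453]
force: [-0.3, -0.4, 0.7]
gripper_force: 0.0
eef_pos: [0.5065, -0.0101, 0.2145]
force: [-0.1, -0.4, 3.0]
gripper_force: 1.1
t 3.325 p [ 0.5065 -0.0101  0.2145] yaw 0.228 q [-0.08  0.26  1.9  -0.    0.98 -0.31] F [-0.1 -0.4  3. ]
shift [0.04 0.04 0.17] turn [-0.   -0.   -0.07]
```

```bash
for i in 1; do python3 -m pendant '[[[0,0,0.06],[0,0,0],0],[[0,0,0.12],[0,0,0],0],[[0,0,0.18],[0,0,0],0],[[0,0,0.22],[0,0,0],0],[[0,0,0.26],[0,0,0],0]]' | grep -E 'eef|force:'; done
python3 -m pendant '[[[0,0,0.04],[0,0,0],0],[[0,0,0.07],[0,0,0],0],[[0,0,0.07],[0,0,0],0]]' | grep -E 'eef|force:'
```

```text
eef_pos: [0.5066, -0.0101, 0.2017]
force: [-0.9, 0.2, 2.4]
gripper_force: 1.1
eef_pos: [0.5066, -0.01, 0.1982]
force: [-0.5, 0.0, 0.2]
gripper_force: 0.0
```

Run:
```python
from fit import *
for nm,b in(("top",(140,240,215,390)),("side",(120,270,270,360))):
    c,w=snap(nm);cv2.imwrite(f"pics/{nm}2.png",cv2.resize(c["color"][130:280,200:400,::-1],(800,600)))
    Q,o,n,ang,ce,sz,th,bx=fit(c,w,b)
    print(nm,len(Q),o.round(4),n.round(3),"ang",ang.round(4),ce,sz,th,bx.round(4).tolist())
```

```text
top 2827 [0.5602 0.0047 0.2173] [0.176 0.042 0.984] ang 0.1817 (0.5530657172203064, 0.0038435012102127075) (0.1343318372964859, 0.45502692461013794) 13.475777626037598 [[0.43470001220703125, 0.2093999981880188], [0.5407999753952026, -0.23309999704360962], [0.6714000105857849, -0.20180000364780426], [0.5654000043869019, 0.24070000648498535]]
side 3918 [0.5489 0.0636 0.2176] [0.182 0.044 0.982] ang 0.1881 (0.5528085827827454, 0.00679430365562439) (0.13262313604354858, 0.4573870599269867) 12.99658203125 [[0.4368000030517578, 0.21469999849796295], [0.5396000146865845, -0.23100000619888306], [0.6689000129699707, -0.20110000669956207], [0.5659999847412109, 0.24449999630451202]]
```

View pics/side2.png

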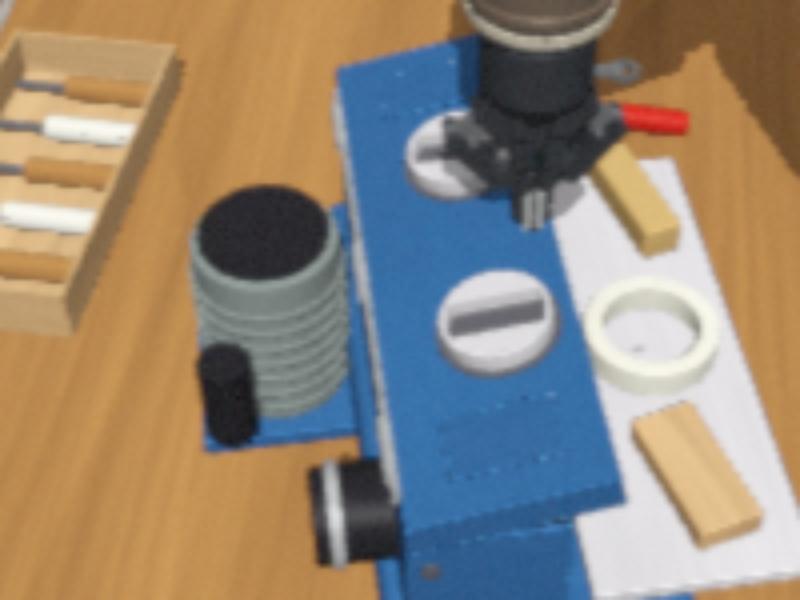

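The side view crop shows the cover still partly up at about 0.18 rad. The fingertips are near (535,225), close to the front edge at (560,230). The reported TCP height doesn't fit that, so I'll check the fingertips.

Run:
```python
from fit import *
s=bot.get_state();print(np.round(s["eef_pos"],4),s["time"],np.round(s["force"],1))
c,w=snap("side")
Q,o,n,ang,*_=fit(c,w,(120,270,270,360));print("ang",ang)
cv2.imwrite("pics/side3.png",cv2.resize(c["color"][150:210,300:380,::-1],(800,600),interpolation=cv2.INTER_NEAREST))
for v in range(172,194,2):print(v,[tuple((w[v,u]*1000).round(0).astype(int).tolist()) for u in (328,331,333,335,337,340)])
# plane z at TCP xy
x,y,_=s["eef_pos"];print("plane z at tcp",o[2]-(n[0]*(x-o[0])+n[1]*(y-o[1]))/n[2])
```

```text
[ 0.5066 -0.01    0.1983] 4.425 [-0.  -0.5  0.7]
ang 0.18988434948319807
172 [(517, 9, 296), (509, 0, 289), (504, -11, 279), (498, 0, 290), (493, 0, 290), (485, -11, 281)]
174 [(516, 6, 287), (509, 0, 282), (503, -8, 275), (498, -1, 281), (492, -1, 282), (484, -9, 275)]
176 [(516, 3, 276), (508, 0, 274), (503, -5, 271), (498, 0, 275), (492, -3, 273), (485, -207, 88)]
178 [(516, -2, 264), (508, -3, 265), (503, -1, 266), (497, -5, 263), (492, -7, 262), (484, -200, 85)]
180 [(516, -2, 257), (508, -1, 258), (502, -1, 259), (497, 1, 261), (492, -5, 256), (484, -191, 84)]
182 [(516, -1, 251), (508, 0, 252), (502, -2, 251), (497, -5, 248), (491, -7, 247), (483, -180, 85)]
184 [(516, -1, 242), (508, -1, 244), (502, -1, 244), (497, -7, 239), (-9223372036854775808, -9223372036854775808, -9223372036854775808), (483, -168, 87)]
186 [(516, -9, 227), (507, 0, 237), (502, -2, 235), (496, -8, 230), (491, -7, 231), (482, -161, 84)]
188 [(516, -4, 225), (507, -2, 227), (501, 1, 230), (496, 0, 230), (490, -1, 230), (482, -150, 86)]
190 [(515, 5, 225), (507, 8, 229), (501, 12, 233), (495, 8, 230), (490, 8, 230), (481, -140, 87)]
192 [(514, 14, 227), (506, 15, 228), (500, 17, 231), (495, 19, 233), (489, 13, 228), (481, -128, 89)]
plane z at tcp 0.22894493793627219<stdin>:6: RuntimeWarning: invalid value encountered in cast
```

View pics/side3.png

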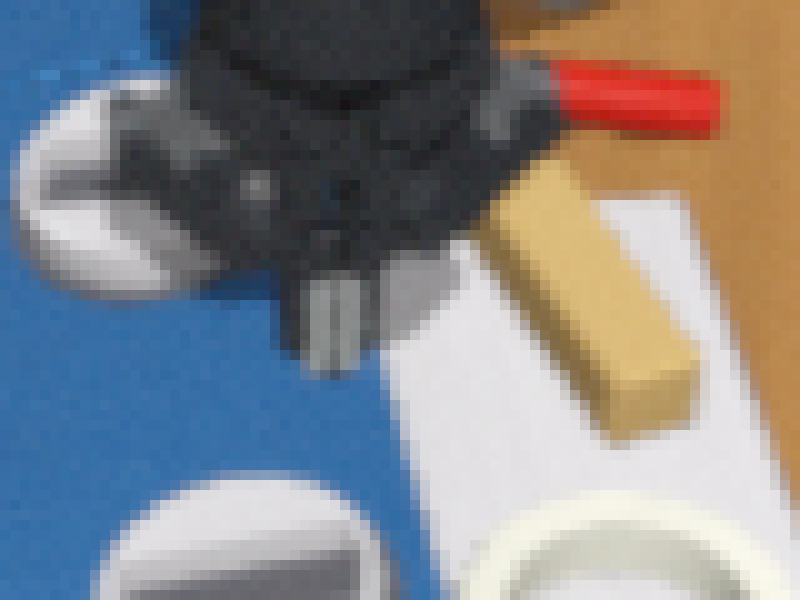

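```bash
python3 -m pendant '[[[0,0,0.06],[0,0,0],0],[[0,0,0.12],[0,0,0],0],[[0,0,0.18],[0,0,0],0],[[0,0,0.24],[0,0,0],0],[[0,0,0.3],[0,0,0],0]]' | grep -E 'eef|force:'
python3 - <<'E'
from fit import *
c,w=snap("side")
Q,o,n,ang,*_=fit(c,w,(120,270,270,360));print("ang",ang)
s=bot.get_state();R=np.array(s["tool_rot"]);p=np.array(s["eef_pos"]);print(s["grip_width"])
c,w=snap("wrist");t=(w-p)@R
for v in range(236,300,6):print(v,(t[v,[312,318,330]]*1000).round(0).tolist())
x,y,_=s["eef_pos"];print("plane z at tcp",o[2]-(n[0]*(x-o[0])+n[1]*(y-o[1]))/n[2])
E
```

```text
eef_pos: [0.5065, -0.0101, 0.1831]
force: [-1.5, 0.4, 1.6]
gripper_force: 1.1
ang 0.07158734018117782
8.342024488457233e-05
236 [[12.0, -6.0, -32.0], [12.0, -3.0, -31.0], [12.0, 4.0, -32.0]]
242 [[9.0, -6.0, -34.0], [10.0, -2.0, -35.0], [10.0, 4.0, -35.0]]
248 [[10.0, -5.0, -42.0], [11.0, -2.0, -42.0], [10.0, 4.0, -42.0]]
254 [[10.0, -5.0, -48.0], [10.0, -2.0, -48.0], [10.0, 4.0, -48.0]]
260 [[10.0, -5.0, -53.0], [10.0, -2.0, -53.0], [10.0, 3.0, -53.0]]
266 [[10.0, -5.0, -59.0], [11.0, -2.0, -60.0], [11.0, 3.0, -59.0]]
272 [[11.0, -5.0, -64.0], [11.0, -2.0, -64.0], [11.0, 3.0, -64.0]]
278 [[11.0, -5.0, -69.0], [11.0, -2.0, -70.0], [11.0, 3.0, -70.0]]
284 [[12.0, -4.0, -74.0], [8.0, -2.0, -70.0], [12.0, 3.0, -74.0]]
290 [[12.0, -4.0, -79.0], [6.0, -2.0, -71.0], [12.0, 3.0, -78.0]]
296 [[12.0, -4.0, -82.0], [6.0, -2.0, -75.0], [12.0, 3.0, -82.0]]
plane z at tcp 0.21481427342733403
```

The wrist cloud puts the real fingertips about 31 mm behind the reported TCP along tool z, so I'll use that offset and press on to the stop.

```bash
python3 -m pendant '[[[0,0,0.05],[0,0,0],0],[[0,0,0.1],[0,0,0],0],[[0,0,0.15],[0,0,0],0],[[0,0,0.18],[0,0,0],0],[[0,0,0.2],[0,0,0],0]]' | grep -E 'eef|force:'
python3 -m pendant '[[[0,0,0.03],[0,0,0],0],[[0,0,0.06],[0,0,0],0]]' | grep -E 'eef|force:'
python3 - <<'E'
from fit import *
c,w=snap("side")
Q,o,n,ang,*_=fit(c,w,(120,270,270,360));print("ang",ang,np.arcsin(n[0]/.972))
E
```

```text
eef_pos: [0.5067, -0.0101, 0.1744]
force: [-13.0, -0.3, 38.7]
gripper_force: 19.8
eef_pos: [0.507, -0.0101, 0.174]
force: [-30.1, 1.6, 99.7]
gripper_force: 49.7
ang 0.0019245933847883785 0.0018408646870016739
```

The cover is shut and at its firm stop. I'm lifting off now and locating both slots.

```bash
python3 -m pendant '[[[0,0,-0.3],[0,0,0],0],[[0,0,-0.9],[0,0,0],0],[[-0.6,0,-1.8],[0,0,0],20],[[-1.2,0.2,-2.6],[0,0,0],30],[[-1.2,0.2,-2.6],[0,0,0],30]]' | grep -E 'eef|force:'
cat > dial.py <<'E'
from fit import *
def dials(name,save):
    c,w=snap(name);cv2.imwrite(save,c["color"][...,::-1])
    for nm,g in(("left",(.5155,.0825)),("right",(.5565,-.0830))):
        d=np.hypot(w[...,0]-g[0],w[...,1]-g[1])
        k=(d<.055)&(w[...,2]>.2165)&(w[...,2]<.228)
        if k.sum()<50:print(name,nm,"n",k.sum());continue
        cen,r=cv2.minEnclosingCircle(w[k][:,:2].astype(np.float32))
        h=cv2.convexHull(w[k][:,:2].astype(np.float32))
        M=cv2.moments(h);cen=(M["m10"]/M["m00"],M["m01"]/M["m00"]);r2=np.sqrt(M["m00"]/np.pi)
        gray=c["color"].max(2);f=(np.hypot(w[...,0]-cen[0],w[...,1]-cen[1])<.036)&(w[...,2]<.2145)&(w[...,2]>.205)
        P=w[f][:,:2];
        ax=np.linalg.svd(P-P.mean(0),full_matrices=False)[2][0] if len(P)>20 else [np.nan]*2
        a=np.arctan2(ax[1],ax[0]);print(name,nm,"hull cen",np.round(cen,4),"r",r.__round__(4),r2.round(4),"slot cen",P.mean(0).round(4),"slot yaw mod pi",(a%np.pi).round(3),"latch",((.2355-a+.8)%np.pi-.8).round(3),len(P))
E
python3 - <<'E'
from dial import *
dials("top","pics/t4.png");dials("side","pics/s4.png");dials("wrist","pics/w4.png")
c,w=snap("top");Q,o,n,ang,ce,sz,th,bx=fit(c,w,(140,240,215,390));print(ang,ce,sz,th)
s=bot.get_state();print(s["time"],s["grip_width"],s["force"])
E
```

```text
eef_pos: [0.5325, -0.068, 0.3032]
force: [0.5, -0.3, -0.1]
gripper_force: 0.0
top left hull cen [0.5168 0.0834] r 0.0406 0.0372 slot cen [0.5175 0.0838] slot yaw mod pi 0.169 latch 0.066 176
top right n 0
side left hull cen [0.5187 0.0852] r 0.039 0.0374 slot cen [0.5185 0.0818] slot yaw mod pi 0.216 latch 0.02 179
side right hull cen [ 0.5588 -0.0807] r 0.0405 0.0377 slot cen [ 0.558  -0.0852] slot yaw mod pi 0.173 latch 0.063 113
wrist left hull cen [0.5227 0.0703] r 0.0375 0.0286 slot cen [0.5233 0.0689] slot yaw mod pi 0.34 latch -0.105 3657
wrist right hull cen [ 0.5593 -0.0813] r 0.0381 0.0375 slot cen [ 0.5601 -0.084 ] slot yaw mod pi 0.047 latch 0.189 1832
0.007896608822197875 (0.5526643395423889, 0.0038655251264572144) (0.13484950363636017, 0.4536910653114319) 13.173008918762207
6.95 0.029959325492694037 [ 0.84661903  1.05827845 -0.07255775]
```

View pics/w4.png

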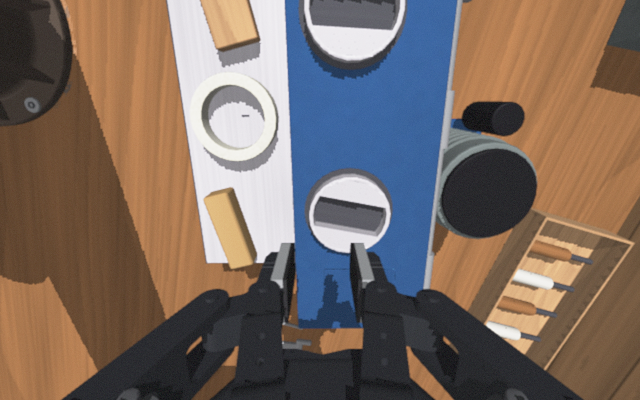

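The wrist view shows the right dial at (350,213), with its slot tilted about 0.19 rad clockwise. The left dial is at (352,15), nearly straight. The finger gap is centred at column 323.

```bash
python3 go.py 0.5585 -0.0815 0.200 0.047
```

```text
t 6.95 p [ 0.529  -0.0657  0.2992] yaw 0.228 q [-0.18  0.22  1.73  0.    1.19 -0.41] F [ 0.8  1.1 -0.1]
shift [-0.44  0.51  1.98] turn [-0.01 -0.01  1.3 ]
```

```bash
python3 -m pendant '[[[-0.3,0.3,0.5],[0,0,1],30],[[-0.44,0.51,1.0],[0,0,1.3],30],[[-0.44,0.51,1.5],[0,0,1.3],30],[[-0.44,0.51,1.75],[0,0,1.3],30],[[-0.44,0.51,1.75],[0,0,1.3],30]]' | grep -E 'eef|force:'
python3 go.py 0.5585 -0.0815 0.180 0.047
python3 - <<'E'
from h import *
c,w=snap("wrist");cv2.imwrite("pics/w5.png",c["color"][150:350,200:500,::-1])
E
```

```text
eef_pos: [0.5588, -0.0814, 0.2119]
force: [1.0, 0.2, 0.4]
gripper_force: 0.0
t 7.575 p [ 0.5588 -0.0814  0.2119] yaw 0.047 q [-0.2   0.35  1.78  0.    1.01 -0.25] F [1.  0.2 0.4]
shift [-0.   -0.01  0.64] turn [-0.02 -0.   -0.  ]
```

View pics/w5.png

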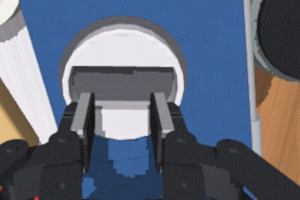

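The crop shows the fingertips straddling the slot, parallel to it and centred: the tips are at columns 85 and 160, and the slot spans 75–175. I'm going in.

```bash
python3 -m pendant '[[[0,0,0.2],[0,0,0],30],[[0,0,0.35],[0,0,0],30],[[0,0,0.45],[0,0,0],30],[[0,0,0.5],[0,0,0],30],[[0,0,0.5],[0,0,0],30]]' | grep -E 'eef|force:'
python3 -m pendant '[[[0,0,0.06],[0,0,0],30],[[0,0,0.12],[0,0,0],30],[[0,0,0.12],[0,0,0],30]]' | grep -E 'eef|force:'
```

```text
eef_pos: [0.5597, -0.0819, 0.1877]
force: [-0.3, 0.2, 0.7]
gripper_force: 0.0
eef_pos: [0.5595, -0.0819, 0.1816]
force: [-0.3, -0.6, 0.5]
gripper_force: 0.0
```

No contact force below rim height, so the fingers are in the slot. Now I'll turn.

```bash
python3 -m pendant '[[[0,0,0],[0,0,1],30],[[0,0,0],[0,0,2],30],[[0,0,0],[0,0,3],30],[[0,0,0],[0,0,4],30],[[0,0,0],[0,0,5],30]]' | grep -E 'eef|force:'
python3 - <<'E'
from dial import *
s=bot.get_state();print(np.round(s["force"],1),np.round(s["torque"],2),np.round(s["eef_pos"],4),s["grip_width"])
c,w=snap("wrist");cv2.imwrite("pics/w6.png",c["color"][150:350,200:500,::-1])
E
```

```text
eef_pos: [0.5602, -0.0816, 0.182]
force: [2.7, 2.0, -1.6]
gripper_force: 2.1
[ 2.7  2.  -1.6] [ 0.46 -0.41  0.11] [ 0.5602 -0.0816  0.182 ] 0.030323368578731778
```

View pics/w6.png

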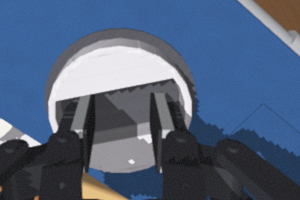

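The crop shows the slot turning with the fingers, lagging slightly because of the play. The measured turning moment is 0.11 N m, as expected. I'll carry on.

```bash
python3 -m pendant '[[[0,0,0],[0,0,1],30],[[0,0,0],[0,0,2],30],[[0,0,0],[0,0,3],30],[[0,0,0],[0,0,4],30],[[0,0,0],[0,0,5],30]]' | grep -E 'eef|force:'
python3 -m pendant '[[[0,0,0],[0,0,0.4],30],[[0,0,0],[0,0,0.7],30],[[0,0,0],[0,0,0.9],30],[[0,0,0],[0,0,0.9],30]]' | grep -E 'eef|force:'
python3 - <<'E'
from dial import *
s=bot.get_state();R=np.array(s["tool_rot"]);print(np.round(s["force"],1),np.round(s["torque"],2),np.arctan2(R[1,1],R[0,1]))
E
```

```text
eef_pos: [0.5597, -0.082, 0.1819]
force: [-0.1, -0.9, 0.5]
gripper_force: 2.1
eef_pos: [0.5596, -0.082, 0.1818]
force: [-0.7, -1.0, 1.6]
gripper_force: 1.6
[-0.7 -1.   1.6] [-0.16  0.11  0.08] -1.4743777648942646
```

```bash
cat > ft.py <<'E'
from h import *
s=bot.get_state();R=np.array(s["tool_rot"]);print(s["time"],np.round(s["force"],1),np.round(s["torque"],2),np.arctan2(R[1,1],R[0,1]).round(3))
E
python3 -m pendant '[[[0,0,0],[0,0,0.2],30],[[0,0,0],[0,0,0.4],30],[[0,0,0],[0,0,0.4],30]]' >/dev/null; python3 ft.py
python3 -m pendant '[[[0,0,0],[0,0,0.2],30],[[0,0,0],[0,0,0.4],30],[[0,0,0],[0,0,0.4],30]]' >/dev/null; python3 ft.py
```

```text
10.8 [-2.2 -0.8  1. ] [-0.25  0.27  0.04] -1.532
11.175 [-2.1  0.4  3.6] [-0.01  0.52  0.48] -1.588
```

The moment has jumped to 0.48 N m, so the right fastener is at its stop. I'm relaxing the turn, lifting out and moving to the left dial.

```bash
python3 -m pendant '[[[0,0,0],[0,0,-0.8],30],[[0,0,-0.4],[0,0,-0.8],30],[[0,0,-1.2],[0,0,-1.2],30],[[0,0,-2.0],[0,0,-2.2],30],[[0,0,-2.2],[0,0,-3.3],30]]' >/dev/null; python3 ft.py
python3 -m pendant '[[[0,0,0],[0,0,-1.2],30],[[0,0,0],[0,0,-2.4],30],[[0,0,0],[0,0,-3.6],30],[[0,0,0],[0,0,-4.8],30],[[0,0,0],[0,0,-6],30]]' >/dev/null;
python3 go.py .518 .0838 .28 .19
```

```text
11.8 [-0.6  0.5 -0.3] [ 0.05  0.01 -0.02] -1.122
t 12.425 p [ 0.56   -0.0818  0.2918] yaw -0.283 q [-0.2   0.28  1.68  0.    1.19  0.08] F [-0.2 -0.  -0.3]
shift [ 2.94 -1.73  0.24] turn [ 0.   -0.   -3.39]
```

```bash
python3 -m pendant '[[[0.8,-0.5,0],[0,0,-0.9],30],[[1.5,-0.9,0],[0,0,-1.8],30],[[2.0,-1.15,0],[0,0,-2.6],30],[[2.2,-1.3,0],[0,0,-3.4],30],[[2.2,-1.3,0],[0,0,-3.4],30]]' >/dev/null;
python3 go.py .518 .0838 .21 .19
python3 - <<'E'
from dial import *
dials("top","pics/t7.png");dials("side","pics/s7.png");dials("wrist","pics/w7.png")
E
```

```text
t 13.05 p [0.5287 0.0428 0.2919] yaw 0.187 q [ 0.02  0.22  1.75  0.    1.17 -0.16] F [ 0.  -0.9  0.5]
shift [ 0.84 -0.06  1.64] turn [ 0.   -0.   -0.02]
top left n 18
top right hull cen [ 0.5573 -0.0824] r 0.0379 0.0368 slot cen [ 0.5577 -0.0816] slot yaw mod pi 1.784 latch 1.593 185
side left hull cen [0.5189 0.0848] r 0.0405 0.0378 slot cen [0.5195 0.0798] slot yaw mod pi 0.316 latch -0.08 162
side right hull cen [ 0.5587 -0.0795] r 0.0396 0.0375 slot cen [ 0.5583 -0.0714] slot yaw mod pi 1.507 latch 1.87 95
wrist left hull cen [0.5198 0.0838] r 0.0381 0.0376 slot cen [0.5198 0.083 ] slot yaw mod pi 0.176 latch 0.059 2602
wrist right hull cen [ 0.5576 -0.0822] r 0.0388 0.0365 slot cen [ 0.5603 -0.0861] slot yaw mod pi 1.845 latch 1.532 1382
```

View pics/w7.png

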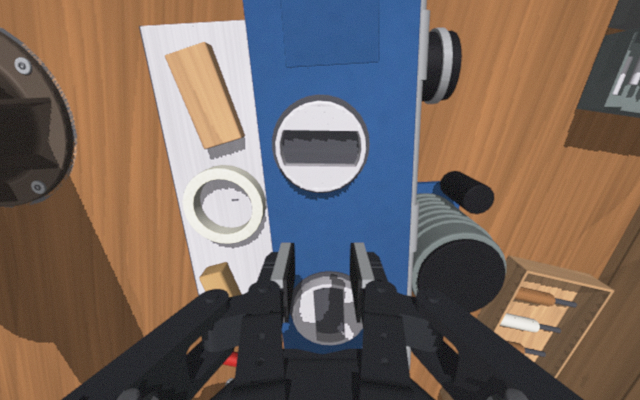

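The wrist view shows the right slot now lengthways at (328,310), locked at about 1.56 rad. The left dial is at (320,147), with its slot parallel to the finger line.

```bash
python3 -m pendant '[[[0.5,0,0.4],[0,0,0],30],[[0.83,-0.03,0.9],[0,0,0],30],[[0.83,-0.03,1.5],[0,0,0],30],[[0.83,-0.03,1.65],[0,0,0],30],[[0.83,-0.03,1.65],[0,0,0],30]]' >/dev/null; python3 go.py .5190 .0838 .181 .18
python3 -m pendant '[[[0,0,0.15],[0,0,0],30],[[0,0,0.3],[0,0,0],30],[[0,0,0.4],[0,0,0],30],[[0,0,0.45],[0,0,0],30],[[0,0,0.45],[0,0,0],30]]' | grep -E 'eef|force:'; python3 go.py .5190 .0838 .181 .18
```

```text
t 13.825 p [0.5198 0.082  0.2095] yaw 0.185 q [ 0.1   0.3   1.87 -0.    0.98 -0.09] F [ 1.  -0.4 -0. ]
shift [ 0.04 -0.01  0.57] turn [-0.   -0.    0.03]
eef_pos: [0.5195, 0.0826, 0.1867]
force: [0.2, -1.2, 0.3]
gripper_force: 0.0
t 14.45 p [0.5195 0.0826 0.1867] yaw 0.186 q [ 0.1   0.32  1.89  0.    0.93 -0.09] F [ 0.2 -1.2  0.3]
shift [ 0.03 -0.    0.11] turn [-0.   -0.    0.04]
```

```bash
python3 -m pendant '[[[0.02,0,0.05],[0,0,0],30],[[0.02,0,0.1],[0,0,0],30],[[0.02,0,0.1],[0,0,0],30]]' >/dev/null; python3 ft.py
python3 -m pendant '[[[0,0,0],[0,0,1],30],[[0,0,0],[0,0,2],30],[[0,0,0],[0,0,3],30],[[0,0,0],[0,0,4],30],[[0,0,0],[0,0,5],30]]' >/dev/null; python3 ft.py
python3 -m pendant '[[[0,0,0],[0,0,1],30],[[0,0,0],[0,0,2],30],[[0,0,0],[0,0,3],30],[[0,0,0],[0,0,4],30],[[0,0,0],[0,0,5],30]]' >/dev/null; python3 ft.py
```

```text
14.825 [0.  0.2 0.3] [-0.03  0.01 -0.  ] 0.186
15.45 [ 2.3  5.1 -1.5] [ 0.78 -0.37  0.08] -0.517
16.075 [ 0.9  3.3 -0.4] [ 0.51 -0.32  0.13] -1.215
```

```bash
python3 -m pendant '[[[0,0,0],[0,0,0.8],30],[[0,0,0],[0,0,1.5],30],[[0,0,0],[0,0,2.0],30],[[0,0,0],[0,0,2.0],30]]' >/dev/null; python3 ft.py
python3 -m pendant '[[[0,0,0],[0,0,0.2],30],[[0,0,0],[0,0,0.4],30],[[0,0,0],[0,0,0.4],30]]' >/dev/null; python3 ft.py
python3 -m pendant '[[[0,0,0],[0,0,0.15],30],[[0,0,0],[0,0,0.3],30],[[0,0,0],[0,0,0.3],30]]' >/dev/null; python3 ft.py
```

```text
16.575 [ 1.5  2.2 -0.9] [ 0.41 -0.28  0.06] -1.489
16.95 [ 2.5  2.9 -1.5] [ 0.46 -0.46  0.04] -1.546
17.325 [ 4.8  2.6 -0.5] [ 0.43 -0.76  0.54] -1.587
```

The left stop is reached too, at 0.54 N m. I'm relaxing, lifting clear and checking.

```bash
python3 -m pendant '[[[0,0,0],[0,0,-0.8],30],[[0,0,-0.4],[0,0,-0.8],30],[[0,0,-1.2],[0,0,-0.8],30],[[0,0,-2.2],[0,0,-0.8],30],[[0,0,-3],[0,0,-0.8],30]]' >/dev/null
python3 -m pendant '[[[0,-1,0],[0,0,0],30],[[0,-2,0],[0,0,0],30],[[0,-2.8,0],[0,0,0],30],[[0,-3,0],[0,0,0],30],[[0,-3,0],[0,0,0],30]]' >/dev/null; python3 ft.py
python3 - <<'E'
from dial import *
dials("side","pics/s8.png");dials("top","pics/t8.png");dials("wrist","pics/w8.png")
c,w=snap("side");Q,o,n,ang,*_=fit(c,w,(120,270,270,360));print("cover",ang,bot.get_state()["eef_pos"])
cv2.imwrite("pics/s8c.png",cv2.resize(c["color"][110:310,240:440,::-1],(600,600)))
E
```

```text
18.575 [0.6 0.2 0.4] [ 0.02  0.05 -0.05] -1.474
side left hull cen [0.5201 0.0868] r 0.0387 0.0352 slot cen [0.5309 0.0935] slot yaw mod pi 1.581 latch 1.796 82
side right hull cen [ 0.5811 -0.0764] r 0.0337 0.02 slot cen [ 0.5952 -0.067 ] slot yaw mod pi 2.032 latch 1.345 102
top left hull cen [0.5173 0.0828] r 0.0378 0.0367 slot cen [0.5178 0.0844] slot yaw mod pi 1.804 latch 1.573 170
top right hull cen [ 0.5571 -0.0823] r 0.0381 0.0369 slot cen [ 0.5588 -0.0831] slot yaw mod pi 1.812 latch 1.566 174
wrist left hull cen [0.5191 0.0836] r 0.0385 0.0378 slot cen [0.5176 0.0796] slot yaw mod pi 1.813 latch 1.564 1563
wrist right hull cen [ 0.553 -0.066] r 0.0377 0.0269 slot cen [ 0.5518 -0.0569] slot yaw mod pi 0.836 latch -0.601 2155
cover 0.0037673508717375992 [0.50518711 0.23168212 0.33182485]
```

View pics/s8c.png

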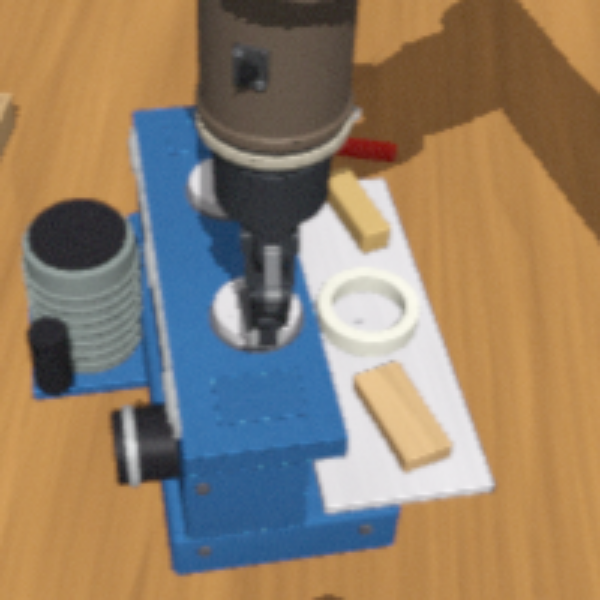

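The side view shows the cover shut (0.004 rad) and the loose items undisturbed. The arm is well clear, and the top camera reads both fasteners at 1.57 rad.

```bash
python3 -c "
from plant import bot
print(bot.hand_in())"
```

```text
the job is handed in; nothing more can be done
None
```

The job is handed in: the belt cover is fully shut (about 0.004 rad), both fasteners read about 1.57 rad, at their locked stops, and the arm is clear; pushing the cover onto its stop peaked at about 104 N on the wrist (limit 120 N).

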